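Close the finished chip boxes

ROBOT

A 7-joint arm with a two-finger parallel gripper is mounted at the origin on the work surface. World frame = base frame: x ahead of the robot, y to its left, z up, the work surface at z = 0. Lengths are in m, angles in degrees, forces in N, time in s.
With the tool pointing down it reaches from about 0.425 to 0.875 m from the base axis. Payload 4.7 kg.
Tool frame: the origin (TCP) lies at the very end of the fingers, on their centre line; the grasp point (between the pads) lies 19 mm behind it; z points along the fingers, y is the line along which they close (so a half turn about z gives the same grasp; the last joint's range is limited). The gripper opens to 87 mm and grips with 3 to 60 N. Pads are 19 mm wide; open, the fingers measure 117 mm over their backs; the gripper's body (75 mm by 190 mm) begins 51 mm behind the grasp point.
Start: joints at [64.979, 18.392, -4.016, 83.108, 1.295, 78.541, -3.26], TCP at [0.283, -0.585, 0.223] pointing down, gripper open.
Joint ranges: [-163.93, 163.93], [-17.29, 119.83], [-79.2, 71.16], [3.27, 140.29], [-89.18, 269.18], [5.43, 117.66], [-154.24, 154.24]. Speed limits (degrees/s): [147.25, 147.25, 180, 180, 180, 180, 180].

INTERFACE

Orientations are given as [roll, pitch, yaw] about the fixed x, y, z axes, in that order (R = Rz(yaw) Ry(pitch) Rx(roll)).
In Python, from cell import get_obs, cams, ticket, finder gives the robot as it stands.
- The arm moves only by the shell command python3 -m creep 'ROWS' [FORCE]. ROWS is text: rows parted by semicolons, each of 5 numbers parted by spaces: the shift along the world's x, y, z in m, then the turn about the world's z in degrees, then the finger opening in m, from 0 to 0.087. A call has 1 to 8 rows; each row shifts and turns the commanded pose from where the row before left it; what a row does not reach is not made up. A row lasts 1/8 s, in which the tool goes at most 62.5 mm and 10.7 degrees, less where a joint would pass 70% of its speed; a pose out of reach is approached as far as the arm can. A call with a gripper value outside its range is refused whole. The fingers move at their own pace and stop on an object; FORCE is the grip in N (left out, the last holds). Time passes only in rows, so rows that do not move let the fingers close. It gives the time, the measured TCP pose, the force, the opening and the grip force at its end, in the units of the state.
- get_obs(): the state, without advancing time (a new reading comes with each control period).
- cams.read_camera(name): name is "scene" or "top" or "wrist"; returns the picture (400x640x3 uint8, red, green, blue); there is no depth.
- cams.calibration(name): a dict with "fx", "fy", "cx", "cy" (pixels), "extrinsics" (4x4, takes a point from world to camera coordinates). Camera axes: x right, y down, z forward; pixel columns grow to the right and rows downward; lengths in m; the calibration is good to about 2 mm. A picture is of the moment at which its call begins: read the wrist's pose just before it. calibration takes no time and is no camera call; for the wrist camera it gives the pose at the moment of the call.
- ticket.sign_off(): hands the job in; it is judged then, once.
Trained networks look in the newest picture that a camera, given by its name, has taken for a name from the list of things; names that differ only in an ending like _2 or _b are one class to them, and where a whole thing is asked for, a point or a joint stands for the part that bears it (a point fixed in the world has none). Each returns a list of dicts, best first, with "p" (0 to 1); they miss things now and then, are a little off and sometimes report something else, mostly with a low value. They report only what shows in the picture. A call takes as long as a camera call. They do not tell look-alikes from the thing itself.
- finder.masks_of(name, camera): "mask" (400x640 bool, what is visible of it) and "xy" ([column, row] in pixels, amid what is visible of it).
- finder.tip_of(name, camera): "xy" ([column, row] in pixels: a listed point, or the origin of a listed thing).
The state is a dict: "time_s": time; "qpos": joint angles; "joint_velocities": joint speeds; "effort": joint torques, N m; "tool_pos": TCP position; "tool_rot": TCP orientation; "force": force on the tool from outside, world axes, zero at the start; "wrist_torque": the same for the moment, N m; "grip_width": finger opening in m; "grasp_force": force on a finger pad.
Only numpy, scipy, OpenCV 4.12 (cv2) and the standard library are available. Lean on these libraries where they do the work, as an engineer would, in place of code of your own. Each camera call takes 0.05 s, during which the arm holds its last target. There are 200 camera calls.

TASK

Each open box holds a roll of chips. Put its own lid, the one of the same shape and colour, on each of the two boxes whose chips are already stamped (red with gold), fully home and flat, setting the lids down rather than dropping them. The box with the blank white chips still has to go to the press: leave it open and its lid lying where it is, and do not shift the boxes, the chips, the foil roll or the mallet.

Things in the scene. Friction and masses are not known exactly. Their poses are not given: they have to be found in the camera images.
- box_rect: Blue rectangular open box, 112 mm (x) by 80 mm (y), wall and floor 4 mm, 45 mm high, loose on the table, 0.4 kg. Origin: centre of its underside, z up.
- box_square: Green square open box, 88 by 88 mm, wall and floor 4 mm, 45 mm high, loose on the table, 0.4 kg. Origin: centre of its underside, z up.
- box_round: Brass-coloured round open box, 96 mm diameter, wall and floor 4 mm, 45 mm high, loose on the table, 0.4 kg. Origin: centre of its underside, z up.
- lid_rect: Blue lid, plate 114 (x) x 82 (y) mm, plug down: 8 mm deep plug (3.5 mm play all round in the box), 4 mm plate that rests on the rim, wooden grip bar on top 56 (x) x 14 (y) x 24 mm high. Height 36 mm, 0.12 kg. Origin: centre of the plug's underside, z up; the bar spans z 12 to 36 mm. Closed, it is 37 mm above the box's origin. Goes on with x along the box's x, either way round.
- lid_square: Green lid, plate 90 x 90 mm, plug down: 8 mm deep plug (3.5 mm play all round in the box), 4 mm plate that rests on the rim, wooden grip bar on top 56 (x) x 14 (y) x 24 mm high. Height 36 mm, 0.12 kg. Origin: centre of the plug's underside, z up; the bar spans z 12 to 36 mm. Closed, it is 37 mm above the box's origin. Fits in any quarter turn.
- lid_round: Brass-coloured lid, plate 98 mm diameter, plug down: 8 mm deep plug (3.5 mm play all round in the box), 4 mm plate that rests on the rim, wooden grip bar on top 56 (x) x 14 (y) x 24 mm high. Height 36 mm, 0.12 kg. Origin: centre of the plug's underside, z up; the bar spans z 12 to 36 mm. Closed, it is 37 mm above the box's origin. Fits at any yaw.
- chips_a: A roll of seven stamped chips: red with white edge marks and a gold foil disc on top, 39 mm diameter, 24.5 mm high, standing in one of the boxes. Origin: centre of its underside.
- chips_b: A second roll of stamped chips, just like chips_a, standing in another box.
- chips_blank: A roll of seven blank chips, plain white all over, 39 mm diameter, 24.5 mm high, standing in the third box, which must stay open. Origin: centre of its underside.
- foil_roll: Bystander: roll of red foil standing on end, 68 mm diameter, 50 mm high. Origin: centre of its underside.
- mallet: Bystander: mallet lying on the table, black rubber head 55 (x) by 90 (y) by 55 mm high, wooden handle 24 mm thick reaching 247 mm along +x. Origin: under the head's centre.
There are look-alikes about, which are no part of the job. What is shaped like the chips_b but green is not meant.

How it is judged (in metres and radians):
At the end, for the whole second after the job is handed in: Both boxes with red chips carry their own lid: plate on the rim within 2.5 mm, centred within 8 mm, level within 0.04 rad. The third box's lid is within 20 mm of its start. Every chip roll is in a box, boxes level within 0.04 rad, lids at rest (((horizontal distance between chips_blank and box_rect below 0.045 m and distance of lid_rect from where it was at the start of the episode below 0.02 m) or (not (horizontal distance between chips_blank and box_rect below 0.045 m) and z of lid_rect in the frame of box_rect between 0.034 and 0.0395 m and horizontal distance between lid_rect and box_rect below 0.008 m and angle between lid_rect's own z axis and vertical below 0.04 rad)) and ((horizontal distance between chips_blank and box_square below 0.045 m and distance of lid_square from where it was at the start of the episode below 0.02 m) or (not (horizontal distance between chips_blank and box_square below 0.045 m) and z of lid_square in the frame of box_square between 0.034 and 0.0395 m and horizontal distance between lid_square and box_square below 0.008 m and angle between lid_square's own z axis and vertical below 0.04 rad)) and ((horizontal distance between chips_blank and box_round below 0.045 m and distance of lid_round from where it was at the start of the episode below 0.02 m) or (not (horizontal distance between chips_blank and box_round below 0.045 m) and z of lid_round in the frame of box_round between 0.034 and 0.0395 m and horizontal distance between lid_round and box_round below 0.008 m and angle between lid_round's own z axis and vertical below 0.04 rad)) and (horizontal distance between chips_a and box_rect below 0.045 m or horizontal distance between chips_a and box_square below 0.045 m or horizontal distance between chips_a and box_round below 0.045 m) and (horizontal distance between chips_b and box_rect below 0.045 m or horizontal distance between chips_b and box_square below 0.045 m or horizontal distance between chips_b and box_round below 0.045 m) and (horizontal distance between chips_blank and box_rect below 0.045 m or horizontal distance between chips_blank and box_square below 0.045 m or horizontal distance between chips_blank and box_round below 0.045 m) and angle between each of box_rect, box_square, box_round's own z axis and vertical below 0.04 rad and linear speed of each of lid_rect, lid_square, lid_round below 0.02 m/s); the robot touches nothing.
It fails at once if a lid is dropped (falls free faster than 0.5 m/s) ((linear speed of lid_rect above 0.5 m/s and contact force between the fingers and lid_rect below 0.05 N) or (linear speed of lid_square above 0.5 m/s and contact force between the fingers and lid_square below 0.05 N) or (linear speed of lid_round above 0.5 m/s and contact force between the fingers and lid_round below 0.05 N)).
It fails at once if a box or a roll of chips is shifted by more than 40 mm (distance of any of box_rect, box_square, box_round, chips_a, chips_b, chips_blank from where it was at the start of the episode above 0.04 m).
It fails at once if the foil roll or the mallet is shifted by more than 30 mm (distance of any of foil_roll, mallet from where it was at the start of the episode above 0.03 m).
It fails at once if the lid of the box with the blank chips is moved by more than 20 mm ((horizontal distance between chips_blank and box_rect below 0.045 m and distance of lid_rect from where it was at the start of the episode above 0.02 m) or (horizontal distance between chips_blank and box_square below 0.045 m and distance of lid_square from where it was at the start of the episode above 0.02 m) or (horizontal distance between chips_blank and box_round below 0.045 m and distance of lid_round from where it was at the start of the episode above 0.02 m)).
It also fails if it takes over 54 s, if anything falls off the work surface, if the arm or the gripper's body presses on something with over 40 N, if the wrist force passes 120 N, or if a joint passes its speed limit or range.

## Working session

There is one attempt and no reset: what is moved stays moved. The work goes in short steps, Python scripts to look and compute and a shell command to move; the robot and the scene stay as the last step left them, time stands still between calls to the robot, and variables do not carry over. Pictures are saved under pics/ and viewed, at most 10 in all, crops included, and the job is handed in when it is done.

```bash
mkdir -p pics; ls; python3 - <<'E'
from cell import get_obs, cams
import cv2, numpy as np
o=get_obs(); print(o)
for n in ("scene","top"):
    im=cams.read_camera(n); cv2.imwrite(f"pics/{n}0.png",im[:,:,::-1])
    c=cams.calibration(n); print(n,c["fx"],c["cx"],c["cy"],np.round(c["extrinsics"],3).tolist())
E
```

```text
pics
{'time_s': 0.0, 'qpos': array([64.97964042, 18.43823557, -4.01696429, 83.17525387,  1.29537243,
       78.53852878, -3.26022524]), 'joint_velocities': array([0.04371985, 0.06490387, 0.02694515, 0.0447971 , 0.01775806,
       0.03194537, 0.01366162]), 'effort': array([ 1.52195648e-04, -4.91282701e+01, -4.04270198e-01, -3.12522376e+01,
       -6.42093318e-02,  4.38585004e-02,  1.80619727e-04]), 'tool_pos': array([ 0.2829186 , -0.58459533,  0.22146794]), 'tool_rot': array([-1.79893249e+02,  5.57649321e-03,  2.58313309e+01]), 'force': array([ 0.11449145, -0.5414861 , -0.21314012]), 'wrist_torque': array([ 0.01905022, -0.01158862, -0.02103692]), 'grasp_force': 0.0, 'grip_width': 0.08708626790642915}
scene 361.3747484423356 318.9211206607217 199.1348811696833 [[-0.527, 0.85, -0.012, 0.333], [0.673, 0.408, -0.617, -0.372], [-0.52, -0.333, -0.787, 1.254], [0.0, 0.0, 0.0, 1.0]]
top 406.7642699958491 320.2904666446747 204.13419244982725 [[-0.002, -1.0, 0.016, 0.001], [-0.99, -0.0, -0.142, 0.611], [0.142, -0.016, -0.99, 0.995], [0.0, 0.0, 0.0, 1.0]]
```

View pics/scene0.png

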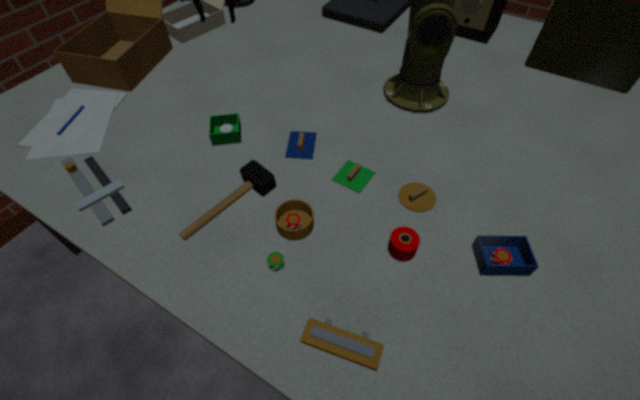

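View pics/top0.png

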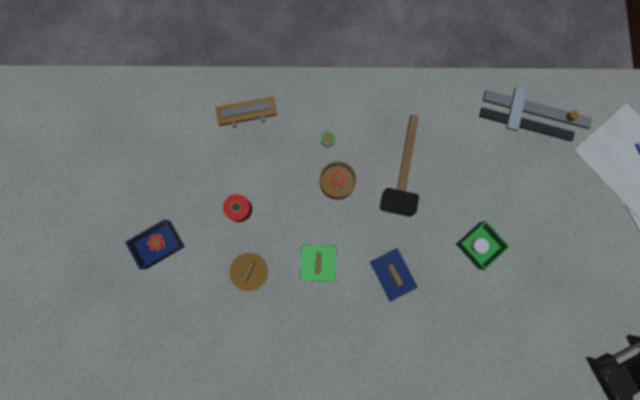

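The round box (337,180) and the rect box (155,244) hold red chips. The square box (482,245) holds the white ones and stays open. The lids are at: round (248,271), square (318,263), rect (393,275). The green look-alike is at (328,139). Next I'll fit model silhouettes to the network masks.

```bash
cat > fit.py <<'E'
import numpy as np, cv2
from scipy.optimize import minimize
from cell import get_obs, cams, finder
def rect(x,y,z): return np.array([[a*x/2,b*y/2,z] for a,b in((1,1),(1,-1),(-1,-1),(-1,1))])
def disc(d,z): t=np.arange(0,6.28,.1); return np.c_[d/2*np.cos(t),d/2*np.sin(t),0*t+z]
bar=np.r_[rect(.056,.014,.012),rect(.056,.014,.036)]
M={'box_rect':np.r_[rect(.112,.08,0),rect(.112,.08,.045)],'box_square':np.r_[rect(.088,.088,0),rect(.088,.088,.045)],
'box_round':np.r_[disc(.096,0),disc(.096,.045)],
'lid_rect':np.r_[rect(.114,.082,.008),rect(.114,.082,.012),bar],'lid_square':np.r_[rect(.09,.09,.008),rect(.09,.09,.012),bar],
'lid_round':np.r_[disc(.098,.008),disc(.098,.012),bar],
'mallet':np.r_[rect(.055,.09,0),rect(.055,.09,.055)],'foil_roll':np.r_[disc(.068,0),disc(.068,.05)]}
def proj(P,c):
    E=np.array(c['extrinsics']); Q=P@E[:3,:3].T+E[:3,3]
    return np.c_[Q[:,0]/Q[:,2]*c['fx']+c['cx'],Q[:,1]/Q[:,2]*c['fy']+c['cy']]
def world(p,x,y,yaw,z=0):
    c,s=np.cos(yaw),np.sin(yaw); return p@np.array([[c,s,0],[-s,c,0],[0,0,1]])+[x,y,z]
def back(uv,c,z):
    E=np.array(c['extrinsics']);R=E[:3,:3];o=-R.T@E[:3,3]
    d=R.T@[(uv[0]-c['cx'])/c['fx'],(uv[1]-c['cy'])/c['fy'],1]; return o+d*(z-o[2])/d[2]
def fit(name,views,yaws=None,z=0):
    """views: list of (mask, calib). Area-of-difference fit of the convex silhouette, pixel-antialiased x4."""
    P=M[name]; S=4; prep=[]
    for m,c in views:
        m=m.astype(np.uint8); ct=max(cv2.findContours(m,0,1)[0],key=cv2.contourArea)
        h=cv2.convexHull(ct); f=np.zeros_like(m); cv2.fillPoly(f,[h],1)
        x,y,w,hh=cv2.boundingRect(h); x-=15;y-=15;w+=30;hh+=30
        g=np.zeros((hh,w),np.uint8); cv2.fillPoly(g,[h-[x,y]],1)
        prep.append((cv2.resize(g,None,fx=S,fy=S,interpolation=cv2.INTER_NEAREST),x,y,c,g.sum()*S*S))
    def cost(v):
        t=0
        for g,x,y,c,n in prep:
            uv=proj(world(P,v[0]*.01,v[1]*.01,v[2]*.3,z),c); hu=cv2.convexHull(((uv-[x,y]+.5)*S*16).astype(np.int32))
            f=np.zeros_like(g); cv2.fillPoly(f,[hu],1,shift=4); t+=np.count_nonzero(f!=g)/n
        return t/len(prep)
    m,c=views[0]; p0=back(np.argwhere(m).mean(0)[::-1],c,.02+z); best=None
    for y0 in (yaws if yaws is not None else np.radians(np.arange(0,180,30))):
        s=np.array([p0[0]*100,p0[1]*100,y0/.3])
        r=minimize(cost,s,method='Nelder-Mead',options=dict(initial_simplex=s+np.r_[np.zeros((1,3)),np.eye(3)*.8]))
        if best is None or r.fun<best.fun: best=r
    return best.x[0]*.01,best.x[1]*.01,np.degrees(best.x[2]*.3),best.fun
E
python3 - <<'E'
from fit import *
V={}
for cam in('top','scene'):
    cams.read_camera(cam); c=cams.calibration(cam)
    for n in M:
        r=finder.masks_of(n,cam)
        print(cam,n,[(round(q['p'],2),np.round(q['xy']).tolist(),int(q['mask'].sum())) for q in r[:3]])
        if r: V.setdefault(n,[]).append((r[0]['mask'],c))
import pickle; pickle.dump(V,open('V.pkl','wb'))
for n in V:
    for k,v in(('both',V[n]),('top',V[n][:1])): print(n,k,np.round(fit(n,v),4))
im=cams.read_camera('top'); print(get_obs()['time_s'])
cv2.imwrite('pics/crop.png',cv2.resize(im[220:310,220:430,::-1],None,fx=3.8,fy=3.8,interpolation=cv2.INTER_CUBIC))
# bar of the lids: bright/wood pixels relative to plate
for n in('lid_round','lid_rect'):
    c=V[n][0][1]
    m=V[n][0][0]; 
    L=im.astype(int); hsv=cv2.cvtColor(im,cv2.COLOR_RGB2HSV); print(n,'plate/bar px',np.median(hsv[m],0))
E
```

```text
top box_rect [(0.96, [153.0, 249.0], 1530)]
top box_square [(0.74, [486.0, 245.0], 1302)]
top box_round [(0.62, [344.0, 186.0], 913)]
top lid_rect [(0.83, [391.0, 274.0], 1367)]
top lid_square [(0.67, [319.0, 263.0], 1244)]
top lid_round []
top mallet [(0.57, [404.0, 196.0], 1433)]
top foil_roll [(0.64, [242.0, 209.0], 662)]
scene box_rect [(0.67, [512.0, 255.0], 2032)]
scene box_square [(0.65, [221.0, 137.0], 824), (0.26, [404.0, 244.0], 878)]
scene box_round [(0.77, [294.0, 213.0], 1103)]
scene lid_rect [(0.68, [301.0, 144.0], 725)]
scene lid_square [(0.81, [355.0, 177.0], 759)]
scene lid_round []
scene mallet [(0.95, [242.0, 190.0], 1578), (0.44, [513.0, 255.0], 2018)]
scene foil_roll [(0.75, [405.0, 245.0], 860)]
box_rect both [5.107000e-01 4.215000e-01 1.210975e+02 3.950000e-02]
box_rect top [5.09600e-01 4.21500e-01 1.20203e+02 3.88000e-02]
box_square both [ 5.07100e-01 -4.18800e-01  4.16757e+01  3.72000e-02]
box_square top [ 5.0710e-01 -4.1820e-01  4.1558e+01  3.0700e-02]
box_round both [ 0.6768 -0.0452  8.4418  0.0306]
box_round top [ 6.77000e-01 -4.48000e-02  3.65326e+01  3.14000e-02]
lid_rect both [ 4.329000e-01 -1.877000e-01  2.063186e+02  5.800000e-02]
lid_rect top [ 0.4329 -0.1876 26.4183  0.0344]
lid_square both [4.61700e-01 5.90000e-03 8.84162e+01 6.03000e-02]
lid_square top [ 0.4626  0.0065 -0.3492  0.0429]
mallet both [ 0.6605 -0.2137 87.1046  0.589 ]
mallet top [ 0.6757 -0.2207 90.5358  0.6012]
foil_roll both [6.03000e-01 2.13600e-01 7.31208e+01 4.79000e-02]
foil_roll top [6.02800e-01 2.13900e-01 9.50393e+01 3.66000e-02]
1.05Traceback (most recent call last):
  File "<stdin>", line 16, in <module>
KeyError: 'lid_round'
```

View pics/crop.png

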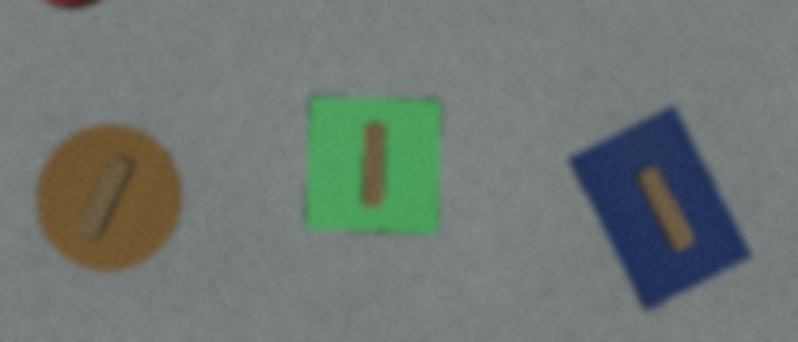

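```bash
python3 -m creep '.01 .025 0 0 .087;.02 .053 0 0 .087;.02 .053 0 0 .087;.02 .053 0 0 .087;.02 .053 0 0 .087;.02 .053 0 0 .087;.02 .053 0 0 .087;.02 .053 0 0 .087' 15; python3 -m creep '0 .001 0 .6 .087;0 0 0 0 .087;0 0 0 0 .087'
python3 - <<'E'
from fit import *
print({k:get_obs()[k] for k in('time_s','tool_pos','tool_rot','force')})
c=cams.calibration('wrist'); im=cams.read_camera('wrist'); cv2.imwrite('pics/w1.png',im[:,:,::-1])
r=finder.masks_of('lid_rect','wrist'); print([(q['p'],q['xy'],q['mask'].sum()) for q in r])
if r: print(np.round(fit('lid_rect',[(r[0]['mask'],c)]),4))
print(np.round(proj(world(M['lid_rect'],.4329,-.1877,np.radians(26.4)),c)[4:8]).tolist())
E
```

```text
time_s: 2.05
tool_pos: [0.4337, -0.1874, 0.223]
tool_rot: [179.9, -0.0, 25.8]
force: [0.6, -0.8, 0.2]
grip_width: 0.0871
grasp_force: 0.0
time_s: 2.42
tool_pos: [0.4326, -0.1897, 0.2225]
tool_rot: [180.0, 0.0, 26.3]
force: [-1.0, -0.4, -0.2]
grip_width: 0.0868
grasp_force: 0.0
{'time_s': 2.425, 'tool_pos': array([ 0.43258702, -0.18966181,  0.22254262]), 'tool_rot': array([1.79990439e+02, 1.84442178e-02, 2.62677281e+01]), 'force': array([-0.9670264 , -0.44557723, -0.20247666])}
[(0.63, [318.6, 166.7], np.int64(5009))]
[ 0.4325 -0.1877 25.8164  0.0388]
[[288.0, 128.0], [351.0, 127.0], [349.0, 210.0], [291.0, 210.0]]
```

View pics/w1.png

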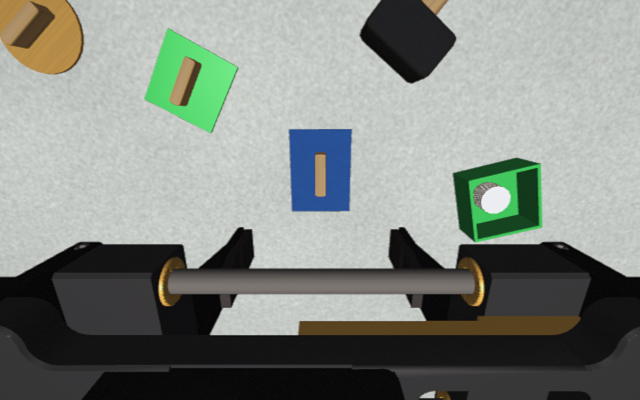

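The wrist view agrees with the other two: the blue lid is centred near (320,169) and its corners fall on the predicted pixels. Descending to grasp it.

```bash
python3 -m creep '0 .001 -.03 0 .05;0 0 -.05 0 .05;0 0 -.05 0 .05;0 0 -.04 0 .05;0 0 -.02 0 .05;0 0 -.01 0 .05;0 0 -.005 0 .05;0 0 0 0 .05'; python3 -m creep '0 0 -.001 0 .05;0 0 0 0 0;0 0 0 0 0;0 0 0 0 0;0 0 0 0 0;0 0 0 0 0' 20
```

```text
time_s: 3.52
tool_pos: [0.4336, -0.1875, 0.018]
tool_rot: [180.0, -0.0, 26.4]
force: [0.9, 0.3, 0.1]
grip_width: 0.0502
grasp_force: 0.0
time_s: 4.28
tool_pos: [0.4332, -0.1872, 0.0166]
tool_rot: [180.0, -0.0, 26.4]
force: [0.0, -0.5, 0.6]
grip_width: 0.0133
grasp_force: 20.0
```

```bash
python3 -m creep '0 0 .02 0 0;0 0 .04 0 0;0 0 .04 0 0;0 0 .02 0 0;.003 .024 0 4 0;.006 .047 0 8 0;.006 .047 0 8 0;.006 .047 0 8 0'; python3 -m creep '.006 .047 0 8 0;.006 .047 0 8 0;.006 .047 0 8 0;.006 .047 0 8 0;.006 .047 0 8 0;.006 .047 0 8 0;.006 .047 0 8 0;.006 .047 0 8 0';python3 -m creep '.006 .047 0 8 0;.004 .021 0 -5.5 0;0 0 0 0 0;0 0 0 0 0'
cat > look.py <<'E'
import sys
from fit import *
box,lid,tag=sys.argv[1:]
o=get_obs(); print(o['time_s'],o['tool_pos'],o['tool_rot'][2],o['grip_width'])
for cam in('wrist','top','scene'):
    c=cams.calibration(cam); im=cams.read_camera(cam); cv2.imwrite(f'pics/{tag}_{cam}.png',im[:,:,::-1])
    for n,z in((box,0),(lid,o['tool_pos'][2]-.0165)):
        r=finder.masks_of(n,cam)
        for q in r[:2]: print(cam,n,round(q['p'],2),np.round(q['xy']),q['mask'].sum(),np.round(fit(n,[(q['mask'],c)],z=z),4))
E
python3 look.py box_rect lid_rect r1
```

```text
time_s: 5.28
tool_pos: [0.4529, -0.019, 0.1351]
tool_rot: [-179.9, 0.0, 54.9]
force: [0.1, 0.5, -1.4]
grip_width: 0.0137
grasp_force: 20.0
time_s: 6.28
tool_pos: [0.5001, 0.3563, 0.1351]
tool_rot: [-179.9, -0.1, 118.9]
force: [0.0, 0.2, -1.1]
grip_width: 0.0141
grasp_force: 20.0
time_s: 6.78
tool_pos: [0.5111, 0.4213, 0.1355]
tool_rot: [-179.9, 0.0, 121.1]
force: [-0.8, 0.1, -2.0]
grip_width: 0.0137
grasp_force: 20.0
6.775 [0.51107568 0.421296   0.135502  ] 121.07833048232284 0.013675962946176262
wrist box_rect 0.7 [316. 142.] 1924 [  0.5965   0.4696 -86.6287   1.    ]
wrist box_rect 0.41 [319. 201.] 12206 [ 0.5151  0.4169 30.7634  0.2218]
wrist lid_rect 0.96 [319. 203.] 12343 [  0.4876   0.4588 121.4171   0.2307]
top box_rect 0.82 [166. 242.] 663 [  0.5136   0.3861 165.6668   0.7831]
top box_rect 0.17 [246. 274.] 1241 [ 0.4406  0.183  62.596   0.3698]
top lid_rect 0.74 [150. 235.] 822 [  0.5428   0.37   118.3824   0.9304]
scene box_rect 0.93 [500. 268.] 1610 [  0.5098   0.4206 121.2956   0.1245]
scene lid_rect 0.87 [512. 234.] 1205 [ 0.5119  0.3973 31.1664  0.4067]
```

View pics/r1_wrist.png

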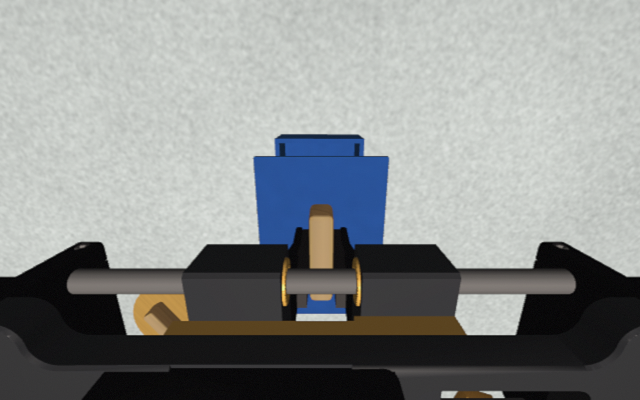

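In the wrist view, the far edge of the held lid's plate is at row 156 (cols 254–389). The far rim of the box shows behind it at rows 135–138 (cols 275–364). I'll compare both with the projected models.

```bash
python3 - <<'E'
from fit import *
c=cams.calibration('wrist'); o=get_obs(); p=o['tool_pos']
for dx in(0,.003):
    P=world(M['lid_rect']+[dx,0,0],p[0],p[1],np.radians(o['tool_rot'][2]),p[2]-.0165); print('lid',dx,np.round(proj(P,c)[4:8],1).tolist())
for y in (120.2,121.1):
    P=world(M['box_rect'],.5103,.4215,np.radians(y)); print('box',y,np.round(proj(P,c)[4:],1).tolist())
im=cv2.imread('pics/r1_wrist.png')
cv2.imwrite('pics/z1.png',cv2.resize(im[120:250,240:400],None,fx=4,fy=4,interpolation=cv2.INTER_NEAREST))
E
```

```text
lid 0 [[252.1, 152.7], [390.1, 152.8], [378.3, 311.9], [263.7, 312.0]]
lid 0.003 [[251.7, 147.7], [390.5, 147.7], [378.5, 308.4], [263.5, 308.5]]
box 120.2 [[274.7, 137.0], [364.5, 138.2], [357.9, 250.6], [278.7, 249.7]]
box 121.1 [[273.8, 137.7], [363.5, 137.5], [358.8, 250.0], [279.6, 250.3]]
```

View pics/z1.png

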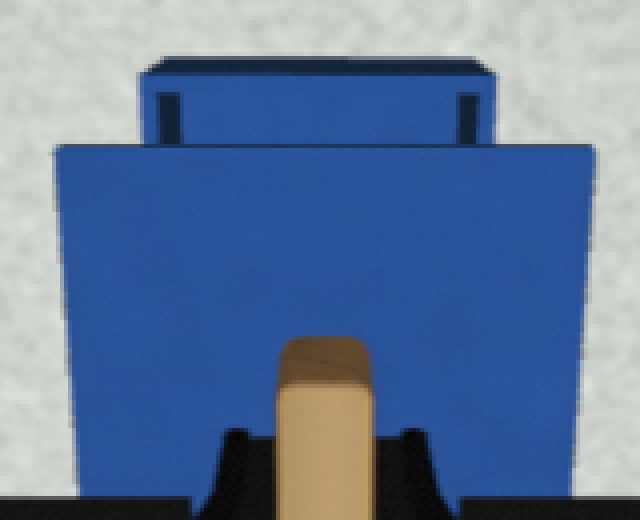

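```bash
python3 - <<'E'
from fit import *
from scipy.optimize import least_squares
from scipy.spatial.transform import Rotation as Ro
c=cams.calibration('wrist'); o=get_obs(); p=o['tool_pos']
P=np.array([[.057,.041,.012],[.057,-.041,.012],[.028,.007,.036],[.028,-.007,.036]])
U=np.array([[254.2,156.2],[388.8,156.2],[309.5,215.7],[333.3,215.7]])
def f(v,pit=True):
    Q=Ro.from_euler('y',v[2],degrees=True).apply(P-[0,0,.036])+[v[0]/1e3,v[3]/1e3,.036+v[1]/1e3]
    return (proj(world(Q,p[0],p[1],np.radians(o['tool_rot'][2]),p[2]-.0165),c)-U).ravel()
print(np.round(f([0,0,0,0]),1))
r=least_squares(f,[0,0,0,0]); print('dx,dz mm, pitch deg, dy',np.round(r.x,2),np.round(r.fun,1))
E
```

```text
[-2.1 -3.5  1.3 -3.4 -1.2 -2.8  0.8 -2.8]
dx,dz mm, pitch deg, dy [-3.82 -6.96 -2.89 -0.18] [ 0.1 -0.1 -0.3 -0.1 -0.4  0.1  0.6  0.1]
```

```bash
python3 -m creep '-.0012 .001 -.02 0 0;0 0 -.03 0 0;0 0 -.015 0 0;0 0 -.005 0 0;0 0 -.004 0 0;0 0 0 0 0'; python3 -m creep '0 0 -.002 0 0;0 0 -.002 0 0;0 0 -.002 0 0;0 0 0 0 0'
```

```text
time_s: 7.98
tool_pos: [0.5112, 0.4232, 0.0631]
tool_rot: [179.9, -0.0, 120.9]
force: [-0.3, -0.5, -1.0]
grip_width: 0.0137
grasp_force: 20.0
time_s: 8.48
tool_pos: [0.5109, 0.4227, 0.0563]
tool_rot: [-180.0, 0.0, 120.9]
force: [0.5, 0.4, -1.0]
grip_width: 0.0138
grasp_force: 20.0
```

No contact yet, and the plug is going in. Continuing down.

```bash
python3 -m creep '0 0 -.0015 0 0;0 0 -.001 0 0;0 0 0 0 0'; python3 -m creep '0 0 -.001 0 0;0 0 0 0 0'
```

```text
time_s: 8.85
tool_pos: [0.5109, 0.4228, 0.0539]
tool_rot: [-180.0, 0.0, 120.9]
force: [-0.0, -0.1, -1.9]
grip_width: 0.0137
grasp_force: 20.0
time_s: 9.1
tool_pos: [0.511, 0.423, 0.0537]
tool_rot: [180.0, 0.0, 120.9]
force: [-1.1, -1.7, 3.0]
grip_width: 0.014
grasp_force: 20.0
```

Contact at z 0.0537, which is where the lid should sit when home. Releasing, then moving above the round lid.

```bash
python3 -m creep '0 0 0 0 .04;0 0 0 0 .04;0 0 0 0 .04;0 0 .01 0 .04;0 0 .04 0 .04;0 0 .06 0 .04;0 0 .06 0 .04;-.012 -.04 0 6 .05'; python3 -m creep '-.012 -.04 0 6 .05;-.012 -.04 0 6 .05;-.012 -.04 0 6 .05;-.012 -.04 0 6 .05;-.012 -.04 0 7 .05;0 0 0 0 .05;0 0 0 0 .05'
python3 - <<'E'
from fit import *
o=get_obs(); print(o['time_s'],o['tool_pos'],o['tool_rot'][2])
for cam in('wrist','top','scene'):
    c=cams.calibration(cam); im=cams.read_camera(cam); cv2.imwrite(f'pics/q_{cam}.png',im[:,:,::-1])
    for n,z in(('lid_rect',.037),('lid_round',0)):
        for q in finder.masks_of(n,cam)[:2]: print(cam,n,round(q['p'],2),np.round(q['xy']),q['mask'].sum(),np.round(fit(n,[(q['mask'],c)],z=z),4))
E
```

```text
time_s: 10.1
tool_pos: [0.4995, 0.3887, 0.2302]
tool_rot: [179.3, -0.2, 127.4]
force: [0.5, -0.7, 0.4]
grip_width: 0.0446
grasp_force: 0.0
time_s: 10.98
tool_pos: [0.4394, 0.1842, 0.2238]
tool_rot: [180.0, 0.1, 157.8]
force: [1.0, 0.2, 0.3]
grip_width: 0.0503
grasp_force: 0.0
10.975 [0.43937982 0.18421406 0.22375527] 157.80047995558397
wrist lid_round 0.74 [322. 171.] 3963 [4.39400e-01 1.83800e-01 9.66404e+01 1.57000e-02]
top lid_rect 0.56 [152. 239.] 1165 [  0.5219   0.427  -56.9794   0.2942]
top lid_rect 0.48 [488. 242.] 1242 [  0.5079  -0.4094 124.2383   0.2296]
top lid_round 0.83 [251. 260.] 334 [  0.4953   0.1711 104.5724   1.8996]
scene lid_rect 0.9 [510. 252.] 1655 [5.141000e-01 4.220000e-01 1.213437e+02 3.310000e-02]
scene lid_rect 0.59 [242. 189.] 1612 [  0.6852  -0.1945 162.1592   0.568 ]
scene lid_round 0.88 [417. 197.] 838 [ 0.4414  0.185  53.7328  0.0563]
```

View pics/q_wrist.png

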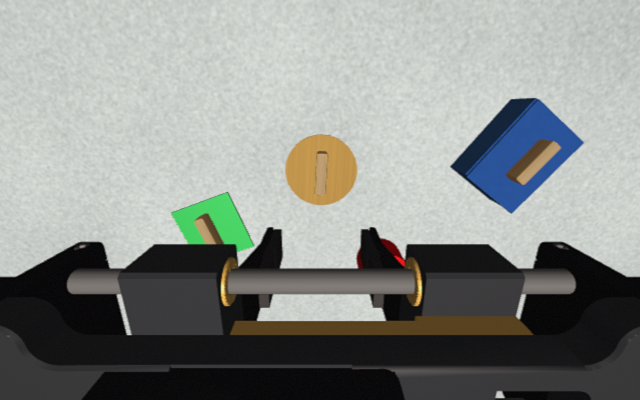

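View pics/q_scene.png

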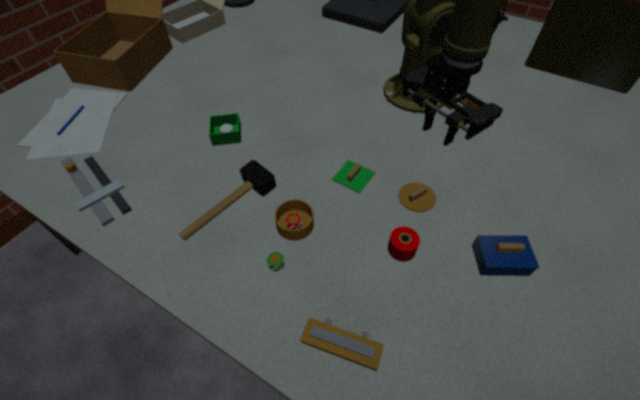

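The blue lid sits flat on its box (scene 505,254). The round lid is centred under the tool (wrist 321,170) with its bar in line with the fingers. Grasping it.

```bash
python3 -m creep '0 0 -.03 0 .05;0 0 -.05 0 .05;0 0 -.05 0 .05;0 0 -.04 0 .05;0 0 -.02 0 .05;0 0 -.01 0 .05;0 0 -.005 0 .05;0 0 0 0 .05'; python3 -m creep '0 0 -.001 0 .05;0 0 0 0 0;0 0 0 0 0;0 0 0 0 0;0 0 0 0 0;0 0 0 0 0' 20
```

```text
time_s: 12.42
tool_pos: [0.4396, 0.1835, 0.0186]
tool_rot: [180.0, 0.0, 157.8]
force: [-1.2, 0.5, -0.3]
grip_width: 0.0501
grasp_force: 0.0
time_s: 13.18
tool_pos: [0.4392, 0.1835, 0.0171]
tool_rot: [180.0, 0.0, 157.8]
force: [-0.0, -0.3, 0.1]
grip_width: 0.0137
grasp_force: 19.9
```

```bash
python3 -m creep '0 0 .02 0 0;0 0 .04 0 0;0 0 .04 0 0;0 0 .02 0 0;.015 -.0145 0 0 0;.03 -.029 0 0 0;.03 -.029 0 0 0;.03 -.029 0 0 0'; python3 -m creep '.03 -.029 0 0 0;.03 -.029 0 0 0;.03 -.029 0 0 0;.03 -.029 0 0 0;.0125 -.011 0 0 0;0 0 0 0 0;0 0 0 0 0'
python3 - <<'E'
from fit import *
o=get_obs(); p=o['tool_pos']; print(o['time_s'],p,o['tool_rot'][2])
c=cams.calibration('wrist'); im=cams.read_camera('wrist')
P=np.array([[0,0,.045]]) 
a=proj(world(disc(.098,.012),p[0],p[1],0,p[2]-.017),c); b=proj(world(disc(.096,.045),.677,-.045,0),c)
big=cv2.resize(im[80:290,210:430,::-1],None,fx=2.8,fy=2.8,interpolation=cv2.INTER_CUBIC)
for q,col in((a,(255,0,0)),(b,(0,0,255))): cv2.polylines(big,[((q-[210,80]+.5)*2.8).astype(np.int32)],True,col,1)
cv2.imwrite('pics/z2.png',big)
E
```

```text
time_s: 14.18
tool_pos: [0.5449, 0.0791, 0.1349]
tool_rot: [-179.9, -0.1, 157.8]
force: [0.2, 0.5, -0.6]
grip_width: 0.0136
grasp_force: 19.9
time_s: 15.05
tool_pos: [0.6755, -0.0431, 0.1365]
tool_rot: [180.0, -0.1, 158.0]
force: [0.1, 1.3, 0.1]
grip_width: 0.0134
grasp_force: 19.9
15.05 [ 0.67553696 -0.04308239  0.13651181] 157.98431602629375
```

View pics/z2.png

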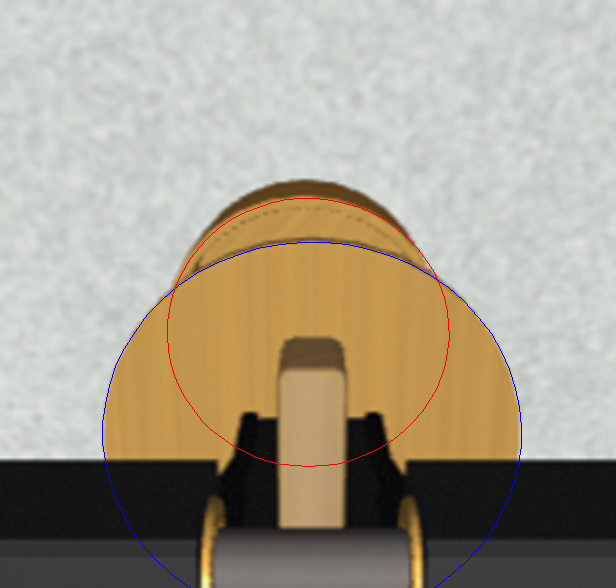

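The blue overlay (model lid at the TCP) and the red overlay (box rim estimate) both match the picture. I'll correct by (+1.5, −2) mm and lower.

```bash
python3 -m creep '.0013 -.0018 -.02 0 0;0 0 -.03 0 0;0 0 -.015 0 0;0 0 -.005 0 0;0 0 -.004 0 0;0 0 0 0 0'; python3 -m creep '0 0 -.002 0 0;0 0 -.002 0 0;0 0 -.002 0 0;0 0 0 0 0'
```

```text
time_s: 15.85
tool_pos: [0.6783, -0.0468, 0.0636]
tool_rot: [180.0, 0.0, 157.8]
force: [-0.6, -0.4, -0.2]
grip_width: 0.014
grasp_force: 19.9
time_s: 16.35
tool_pos: [0.6778, -0.047, 0.0569]
tool_rot: [-180.0, -0.0, 157.8]
force: [-0.1, -0.0, -1.5]
grip_width: 0.0137
grasp_force: 19.9
```

```bash
python3 -m creep '-.001 .0018 0 0 0;0 0 -.0015 0 0;0 0 -.001 0 0;0 0 0 0 0'; python3 -m creep '0 0 -.001 0 0;0 0 0 0 0'
```

```text
time_s: 16.85
tool_pos: [0.6769, -0.0452, 0.0545]
tool_rot: [-180.0, -0.0, 157.8]
force: [0.3, 0.3, -0.4]
grip_width: 0.0139
grasp_force: 19.9
time_s: 17.1
tool_pos: [0.677, -0.0452, 0.0542]
tool_rot: [-180.0, 0.0, 157.8]
force: [-2.7, -0.9, 3.2]
grip_width: 0.0136
grasp_force: 19.9
```

Contact, and the lid is home. Releasing, backing away and checking.

```bash
python3 -m creep '0 0 0 0 .04;0 0 0 0 .04;0 0 0 0 .04;0 0 .01 0 .04;0 0 .04 0 .04;0 0 .06 0 .04;0 0 .06 0 .04;-.03 0 .02 0 .04'; python3 -m creep '-.05 0 0 0 .04;-.05 0 0 0 .04;-.05 0 0 0 .04;0 0 0 0 .04;0 0 0 0 .04'
python3 - <<'E'
from fit import *
o=get_obs(); print(o['time_s'],o['tool_pos'])
ims=[]
for cam in('wrist','top','scene'):
    c=cams.calibration(cam); im=cams.read_camera(cam); ims.append(im)
    for n,z in(('lid_rect',.037),('lid_round',.037),('lid_square',0)):
        for q in finder.masks_of(n,cam)[:1]: print(cam,n,round(q['p'],2),np.round(q['xy']),q['mask'].sum(),np.round(fit(n,[(q['mask'],c)],z=z),4))
z=lambda a:cv2.resize(a[:,:,::-1],(400,300),interpolation=cv2.INTER_CUBIC)
w=ims[0];s=ims[2]
cv2.imwrite('pics/fin.png',np.vstack([np.hstack([z(w),z(s)]),np.hstack([z(s[180:270,230:350]),z(s[210:300,450:570])])]))
E
```

```text
time_s: 18.1
tool_pos: [0.6495, -0.044, 0.2489]
tool_rot: [179.8, 0.4, 157.9]
force: [0.2, -0.2, -0.2]
grip_width: 0.0397
grasp_force: 0.0
time_s: 18.73
tool_pos: [0.4977, -0.0454, 0.2446]
tool_rot: [-180.0, 0.2, 157.8]
force: [0.6, -0.2, 0.0]
grip_width: 0.0401
grasp_force: 0.0
18.725 [ 0.49770769 -0.04540239  0.24458544]
wrist lid_rect 0.24 [114. 263.] 137 [ 0.4494 -0.266   4.5837  1.    ]
wrist lid_round 0.78 [351. 298.] 421 [ 0.5993 -0.0289 18.3346  1.    ]
wrist lid_square 0.87 [346. 129.] 4481 [ 0.4605  0.0049 -2.3978  0.0374]
top lid_rect 0.7 [152. 242.] 1520 [5.129000e-01 4.223000e-01 1.206958e+02 2.890000e-02]
top lid_round 0.96 [336. 179.] 1075 [ 0.6797 -0.0435 34.9969  0.0517]
top lid_square 0.75 [315. 266.] 875 [4.59900e-01 1.56000e-02 8.38314e+01 3.48300e-01]
scene lid_rect 0.97 [509. 250.] 1700 [5.146000e-01 4.218000e-01 1.210737e+02 2.610000e-02]
scene lid_round 0.6 [291. 216.] 1075 [ 0.678  -0.0452 28.4206  0.0303]
scene lid_square 0.94 [355. 176.] 776 [4.62500e-01 6.80000e-03 8.76988e+01 6.31000e-02]
```

View pics/fin.png

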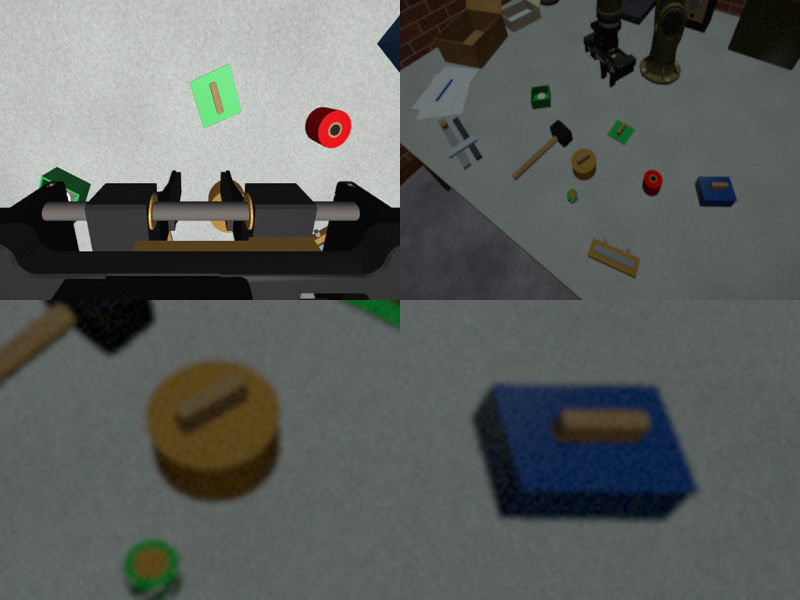

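Both lids sit flat on their boxes. The green box is still open, its lid hasn't moved, and the arm is clear.

```bash
python3 -c "from cell import ticket; print(ticket.sign_off())"
```

```text
the job is handed in; nothing more can be done
None
```

I put the round and rectangular lids on their boxes of stamped red chips, seated and flat in the last pictures, left the square box of blank chips open with its lid where it lay, and handed the job in at about 19 s; no verdict was returned.

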